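# Unhook the rinse basket past a sprung keeper and set it in the tray

## Robot

A 6-joint arm with a two-finger parallel gripper is mounted at the origin on the work surface. World frame = base frame: x ahead of the robot, y to its left, z up, the work surface at z = 0. Lengths are in m, angles in degrees, forces in N, time in s.
With the tool pointing down it reaches from about 0.4 to 0.825 m from the base axis. Payload 7 kg.
Tool frame: the origin (TCP) lies midway between the tips of the shut fingers; the grasp point (between the pads) lies 19 mm behind it; z points along the fingers, y is the line along which they close (so a half turn about z gives the same grasp; the last joint's range is limited). The gripper opens to 88 mm and grips with 3 to 60 N. Pads are 19 mm wide; open, the fingers measure 130 mm over their backs; the gripper's body (78 mm by 193 mm) begins 47 mm behind the grasp point.
Start: joints at [83.543, 20.546, 0.682, 0, -70.136, -16.507], TCP at [0.263, 0.621, 0.227] pointing down, gripper open.
Joint ranges: [-176.03, 176.03], [-82.01, 121.73], [-58.28, 71.71], [-173.87, 95.51], [-174.79, -0.11], [-173.66, 173.66]. Speed limits (degrees/s): [136.94, 136.94, 172.46, 180, 180, 180].

## Interface

Orientations are given as [roll, pitch, yaw] about the fixed x, y, z axes, in that order (R = Rz(yaw) Ry(pitch) Rx(roll)).
In Python, from plant import r, eyes, workorder gives the robot as it stands.
- The arm moves only by the tool step_arm, never from a script. Its argument "plan" is a list of rows, each a list of 5 numbers: the shift along the tool's x, y, z each as a share of 25 cm, from -1 to 1, then the turn about the tool's z as a share of 60 degrees, from -1 to 1, then the finger opening in mm, from 0 to 87.6. In form: [[x, y, z, turn, jaw], ...]. A call has 1 to 12 rows; each row is the pose to reach, as a shift and turn from the pose commanded when the call began, along the tool's axes at that moment; what a row does not reach only later rows make up. A row lasts 1/12 s, in which the tool goes at most 41.7 mm and 7.16 degrees, less where a joint would pass 70% of its speed; a pose out of reach is approached as far as the arm can. A call with a number of a shift or a turn outside -1 to 1 is refused whole. A call with a gripper value outside its range is refused whole. The fingers move at their own pace and stop on an object; "newtons" is the grip in N (left out, the last holds). Time passes only in rows, so rows that repeat a pose let the fingers close. It gives the time, the measured TCP pose, the force, the opening and the grip force at its end, in the units of the state.
- r.get_state(): the state, without advancing time (a new reading comes with each control period).
- eyes.capture(name): name is "scene" or "top" or "wrist"; returns the picture (420x560x3 uint8, red, green, blue); there is no depth.
- eyes.camera_model(name): a dict with "fov_y" (degrees; the focal length in pixels is half the picture's height over the tangent of half this angle, whatever the lens; pixels are square), "cx", "cy" (the principal point, pixels), "world_to_cam" (4x4, takes a point from world to camera coordinates); the wrist camera has in their place "hand_eye" (4x4, takes a point from camera to tool coordinates, whose origin is the TCP and whose axes are the flange's). Camera axes: x right, y up, looking along -z (the intrinsics and any distortion apply to the point x, -y, -z); pixel columns grow to the right and rows downward; lengths in m; the calibration is good to about 2 mm. A picture is of the moment at which its call begins: read the wrist's pose just before it. camera_model takes no time and is no camera call.
- workorder.close_job(): hands the job in; it is judged then, once.
The state is a dict: "time_s": time; "joints": joint angles; "qd": joint speeds; "joint_torque": joint torques, N m; "tcp_pos": TCP position; "eef_rot": TCP orientation; "contact_force": force on the tool from outside, world axes, zero at the start; "moment": the same for the moment, N m; "gripper_width": finger opening in m; "gripper_force": force on a finger pad.
Only numpy, scipy, OpenCV 4.12 (cv2) and the standard library are available. Lean on these libraries where they do the work, as an engineer would, in place of code of your own. Each camera call takes 0.05 s, during which the arm holds its last target. There are 200 camera calls.

## Task

Take the dripping rinse basket off its deep hook: lift it until its bar pushes up the spring keeper just enough to clear the hook's tip, draw it out forwards over the tip, and set it down upright and square in the empty bay of the white tray. The tip's height must be felt; be gentle, keeping the load on the hook and keeper under 15 N as you lift and draw out, and setting the basket down softly (under 40 N), and leave the other things on the bench where they are.

Things in the scene. Friction and masses are not known exactly. Their poses are not given: they have to be found in the camera images.
- basket_center (a point): The hanging steel rinse basket (loose, 0.36 to 0.56 kg), on its mid-line 119 mm above its underside, z up: a tray 80 (its x) x 96 (its y) x 35 mm high holding six fixed black lens barrels (44 high), under a ladder-like frame: two uprights at y = -42 and +42, 6 thick, up to 238 mm. A round hang bar, 8 in diameter, joins them along y, its axis 1 mm ABOVE this point; at the start it lies in the hook.
- basket_grip (a point): Middle of the basket's flat grip plate, across the top of the frame, 103 mm above basket_center, 102 mm above the hang bar: 12 thick (along the basket's x), 84 long (y), 32 high. To be gripped in its middle from above, fingers closing along the basket's x.
- stand: The drip stand, fixed to the bench. Origin: bench level, centre of the post (16 x 24 mm, 244 high). A deep upturned hook points to the stand's own -x, 16 to 20 mm wide (y), arm 10 mm thick. Its upright prong stands at x = -107 to -117 (inner and outer face). The hook and keeper bend if the lifted basket loads them with more than 15 N (35 N while it still lies in the trough).
- trough (a point): Floor of the hook's trough, in the stand's frame at x = -100, z = 146 mm, axes as the stand's. The bar lies here with about 3 mm of play before the prong. The prong's tip is an adjustable sleeve: its top is 16 to 48 mm above this point, differs every time and is NOT measured. A bar lifted straight up meets the spring keeper after 12 to 44 mm: feel for it.
- hook_out (a point): A point outside the hook level with the trough, at x = -140 mm in the stand's frame, axes as the stand's: the bar's axis has left hook and keeper when drawn along the stand's -x to here. The keeper, a steel finger 12 wide, 8 thick, reaches from the post to x = -127 over the tip, front end turned up. Its underside rests 4 mm above the tip, too low for the 8 mm bar.
- post_top (a point): Top of the stand's post. The keeper rides up a short spring: 2.4 N starts it, then 1 N more per mm, hard stop at 7 mm (9.4 N). The bar clears the tip when it has raised the keeper over 4 mm (over 6.4 N); lifting with 7.5 to 8.5 N beyond the basket's weight is right. Hold that height while drawing the bar out in contact under the keeper; it drags with some friction.
- bay (a point): Centre of the floor of the empty front bay of the white plastic tray (tray 240 x 122 mm, rim 35 mm above the bench, fixed). z up, 5 mm above the bench. The bay is 96 mm (x) x 112 mm (y) inside, 30 mm deep: the basket fits with 8 mm to spare all round when its y lies along the bay's y, either way round. The tray's other bay, to the +x side, holds three black barrels lying on foam, up to 49 mm high.
- tray: The same white tray; origin at bench level under the tray's middle, which lies 67 mm to +x of the bay's centre.
- scope: bystander: black monocular tube 100 long, 48 wide, lying on a flat foot; origin under its middle
- lens_ring: bystander: aluminium lens ring, 44 outside, 10 high
- driver: bystander: screwdriver 140 long, lying flat
- cleaner: bystander: amber bottle, 52 across, 120 high
- cupbox: bystander: small blue two-part parts bin 120 x 90 x 50
- jar: bystander: glass jar with steel cap, 60 across, 60 high
- spanner: bystander: spanner 130 long, lying flat

How it is judged:
By the outcome, as a careful person would: the job done as asked, in the order asked, and still so for the second after the job is handed in, with the robot touching nothing.
It also fails if it takes over 58 s, if anything falls off the work surface, if the arm or the gripper's body presses on something with over 40 N, if the wrist force passes 120 N, or if a joint passes its speed limit or range.

## Working session

There is one attempt and no reset: what is moved stays moved. The work goes in short steps, Python scripts to look and compute and a tool call to move; the robot and the scene stay as the last step left them, time stands still between calls to the robot, and variables do not carry over. Pictures are saved under pics/ and viewed, at most 10 in all, crops included, and the job is handed in when it is done.

Besides the shell and the picture viewer there is one more tool, called after "Call:" as name(argument=value, ...) on one line, values as JSON. step_arm: Moves the arm, as the interface text tells. Its arguments: {"type":"object","properties":{"plan":{"type":"array"},"newtons":{"type":"number"}},"required":["plan"]}

```bash
mkdir -p pics; python3 - <<'E'
from plant import r, eyes, workorder
import cv2
for n in ["scene","top"]:
    im=eyes.capture(n); cv2.imwrite(f"pics/{n}0.png",im[:,:,::-1]); 
    m=eyes.camera_model(n); print(n,m)
m=eyes.camera_model("wrist");print(m)
print(r.get_state())
E
```

```text
scene {'fov_y': 51.987285081285094, 'cx': 275.10857308791543, 'cy': 211.40763923863926, 'world_to_cam': array([[-0.50795912,  0.86136772,  0.00481537,  0.25452142],
       [-0.60376494, -0.36002366,  0.71123193,  0.18771703],
       [ 0.61436587,  0.35836939,  0.70294093, -1.47258851],
       [ 0.        ,  0.        ,  0.        ,  1.        ]])}
top {'fov_y': 45.35951786797335, 'cx': 281.27217752801874, 'cy': 212.04790135480377, 'world_to_cam': array([[ 0.00846271, -0.99995346, -0.00463309, -0.00647453],
       [ 0.99773701,  0.0081347 ,  0.06674339, -0.52354369],
       [-0.0667026 , -0.00518744,  0.99775942, -1.35212703],
       [ 0.        ,  0.        ,  0.        ,  1.        ]])}
{'fov_y': 58.48554152161031, 'cx': 276.14259321846055, 'cy': 202.23647448112467, 'hand_eye': array([[-3.67858893e-04,  9.61891564e-01,  2.73430949e-01,
         7.29831863e-02],
       [ 9.99999873e-01,  4.48120989e-04, -2.31081936e-04,
         3.54610410e-04],
       [-3.44805912e-04,  2.73430829e-01, -9.61891606e-01,
        -1.57174872e-01],
       [ 0.00000000e+00,  0.00000000e+00,  0.00000000e+00,
         1.00000000e+00]])}
{'time_s': 0.1, 'joints': array([ 8.35428280e+01,  2.05865378e+01,  6.38665475e-01, -1.80418873e-02,
       -7.01354880e+01, -1.65064890e+01]), 'qd': array([ 0.06512188, -0.1137046 ,  0.14983106,  0.06628316, -0.01771963,
       -0.01350036]), 'joint_torque': array([-1.60290103e-03, -5.84162915e+01,  2.93750471e+01,  7.01534495e+00,
        1.01625189e-02, -6.09854874e-05]), 'tcp_pos': array([0.26320589, 0.62109039, 0.22572165]), 'eef_rot': array([ 1.79915256e+02, -7.42440328e-03, -2.29697983e+01]), 'contact_force': array([ 0.20908492, -1.28094096, -0.28592324]), 'moment': array([-0.05490637,  0.00575297,  0.0043442 ]), 'gripper_force': 0.0, 'gripper_width': 0.08760092695904977}
```

View pics/scene0.png

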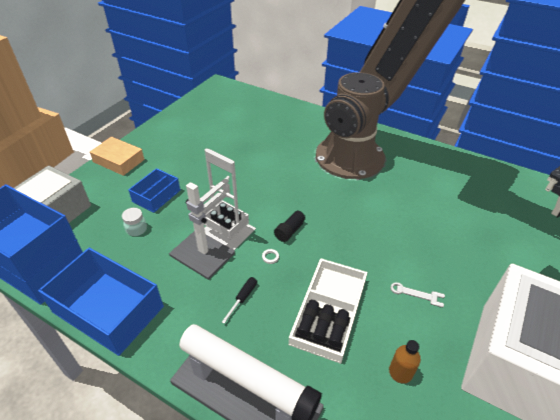

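View pics/top0.png

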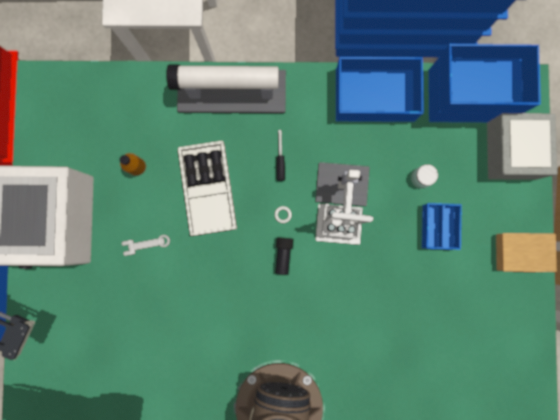

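The scene shows the stand and basket near top-view pixel (345,205) and the tray near (207,188), with its empty bay near (211,212). I'll zoom in on both.

```bash
python3 - <<'E'
import cv2,numpy as np
t=cv2.imread("pics/top0.png"); s=cv2.imread("pics/scene0.png")
a=cv2.resize(t[150:260,300:390],None,fx=5,fy=5,interpolation=cv2.INTER_CUBIC)
b=cv2.resize(t[130:245,165:250],(406,550),interpolation=cv2.INTER_CUBIC)
c=np.zeros((550,800,3),np.uint8); c[:,:a.shape[1]]=a[:, :450]; b=cv2.resize(b,(345,467)); c[:467,455:]=b[:467]
cv2.imwrite("pics/ctop.png",c)
d=cv2.resize(s[145:275,165:265],None,fx=4.5,fy=4.5,interpolation=cv2.INTER_CUBIC)
cv2.imwrite("pics/cscene.png",d); print(a.shape,d.shape)
E
```

```text
(550, 450, 3) (585, 450, 3)
```

View pics/ctop.png

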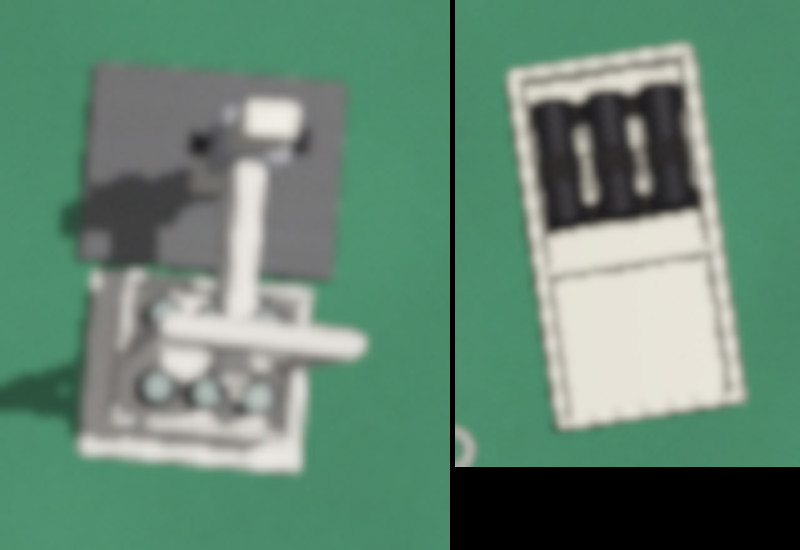

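View pics/cscene.png

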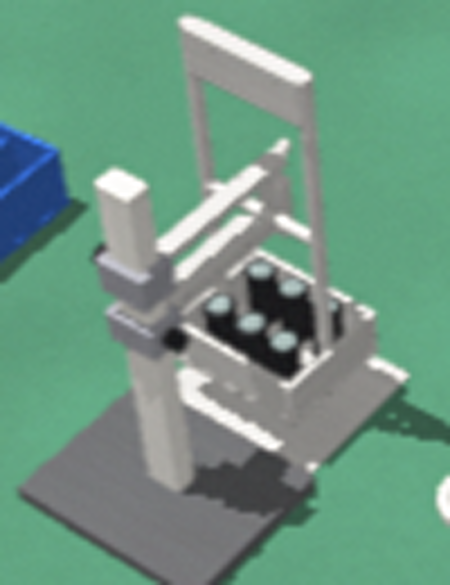

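The top crop shows the grip plate's top running from (333,215) to (373,219), the post top at (354.5,173.5), and clear tray rim corners. The scene crop confirms which parts these are. Next I cast rays and triangulate.

```bash
cat > h.py <<'E'
import numpy as np
from plant import r, eyes, workorder
def ray(n,p):
    m=eyes.camera_model(n); f=210/np.tan(np.radians(m["fov_y"]/2)); W=m["world_to_cam"]
    d=np.array([(p[0]-m["cx"])/f,-(p[1]-m["cy"])/f,-1.]); R=W[:3,:3]
    return -R.T@W[:3,3], R.T@d
def plane(n,p,z):
    o,d=ray(n,p); return o+d*(z-o[2])/d[2]
def tri(a,b):
    A=np.zeros((3,3));v=np.zeros(3)
    for o,d in (a,b):
        d=d/np.linalg.norm(d);P=np.eye(3)-np.outer(d,d);A+=P;v+=P@o
    return np.linalg.solve(A,v)
E
python3 - <<'E'
from h import *
np.set_printoptions(precision=4,suppress=True)
T=lambda x,y:(300+x/5,150+y/5); S=lambda x,y:(165+x/4.5,145+y/4.5); B=lambda x,y:(165+(x-455)/4.06,130+y/4.06)
for nm,a,b,z in [("gripL",T(365,345),S(186,21),.268),("gripR",T(163,324),S(308,76),.268),("post",T(273,118),S(121,183),.244)]:
    print(nm,plane("top",a,z),plane("scene",b,z),tri(ray("top",a),ray("scene",b)))
C=[plane("top",B(*p),.035) for p in [(510,70),(692,44),(746,402),(558,430)]]
for c in C: print(c)
C=np.array(C);print("tray",C.mean(0),np.linalg.norm(C-np.roll(C,1,0),axis=1))
v=(C[0]+C[1]-C[2]-C[3]);v/=np.linalg.norm(v);print("ang",np.degrees(np.arctan2(v[1],v[0])),"bay",C.mean(0)-.067*v)
# stand base
for p in [(95,65),(345,83),(330,278),(80,260)]: print(plane("top",T(*p),.0))
E
```

```text
gripL [ 0.493  -0.2074  0.268 ] [ 0.496  -0.1993  0.268 ] [ 0.4919 -0.2061  0.2632]
gripR [ 0.5016 -0.1176  0.268 ] [ 0.5017 -0.1154  0.268 ] [ 0.5012 -0.1169  0.2671]
post [ 0.5978 -0.17    0.244 ] [ 0.5992 -0.1662  0.244 ] [ 0.5975 -0.1694  0.2414]
[0.6966 0.2783 0.035 ]
[0.7151 0.1568 0.035 ]
[0.4758 0.1172 0.035 ]
[0.4562 0.2412 0.035 ]
tray [0.5859 0.1984 0.035 ] [0.2432 0.123  0.2426 0.1256]
ang 9.084499536935645 bay [0.5198 0.1878 0.035 ]
[ 0.6621 -0.1057  0.    ]
[ 0.6531 -0.2444  0.    ]
[ 0.5445 -0.2358  0.    ]
[ 0.5534 -0.0978  0.    ]
```

Call:
step_arm(plan=[[0.96,0.88,-0.4,0.5,60],[0.96,0.88,-0.4,0.5,60],[0.96,0.88,-0.4,0.5,60],[0.96,0.88,-0.4,0.5,60],[0.96,0.88,-0.4,0.5,60],[0.96,0.88,-0.4,0.5,60],[0.96,0.88,-0.4,0.5,60],[0.96,0.88,-0.4,0.5,60],[0.96,0.88,-0.4,0.5,60],[0.96,0.88,-0.4,0.5,60]])

```text
time_s: 0.93
tcp_pos: [0.3995, 0.3233, 0.328]
eef_rot: [-179.9, 0.0, -53.1]
contact_force: [0.7, -0.0, -1.0]
gripper_width: 0.06
gripper_force: 0.0
```

Call:
step_arm(plan=[[0.98,0.48,0,0.5,60],[0.98,0.48,0,0.5,60],[0.98,0.48,0,0.5,60],[0.98,0.48,0,0.5,60],[0.98,0.48,0,0.5,60],[0.98,0.48,0,0.5,60],[0.98,0.48,0,0.5,60],[0.98,0.48,0,0.5,60],[0.98,0.48,0,0.5,60]])

```text
time_s: 1.68
tcp_pos: [0.4503, 0.057, 0.3259]
eef_rot: [179.9, -0.0, -83.1]
contact_force: [0.2, 1.0, -0.6]
gripper_width: 0.0597
gripper_force: 0.0
```

Call:
step_arm(plan=[[0.9,-0.08,0,0.19,60],[0.9,-0.08,0,0.19,60],[0.9,-0.08,0,0.19,60],[0.9,-0.08,0,0.19,60],[0.9,-0.08,0,0.19,60],[0.9,-0.08,0,0.19,60],[0.9,-0.08,0,0.19,60],[0.9,-0.08,0,0.19,60]])

```text
time_s: 2.35
tcp_pos: [0.4982, -0.163, 0.3254]
eef_rot: [179.9, 0.0, -94.4]
contact_force: [0.0, 0.1, 0.3]
gripper_width: 0.0602
gripper_force: 0.0
```

```bash
python3 - <<'E'
from h import *
import cv2
s=r.get_state();print(s)
cv2.imwrite("pics/w1.png",eyes.capture("wrist")[:,:,::-1])
E
```

```text
{'time_s': 2.35, 'joints': array([ 3.32718330e+00,  3.34250417e+00, -8.59418474e+00, -2.52003476e-02,
       -7.81799635e+01, -7.74288982e+00]), 'qd': array([ 1.78858668, -1.35707048, -0.58868605, -0.13810787, -0.05879624,
       -0.47156707]), 'joint_torque': array([ -1.26240503, -34.678123  ,  30.83782196,   7.43582681,
         0.04012051,   0.19886353]), 'tcp_pos': array([ 0.49816423, -0.1629997 ,  0.32536714]), 'eef_rot': array([ 1.79881088e+02,  8.71416298e-03, -9.44209027e+01]), 'contact_force': array([0.00666355, 0.12405827, 0.34528221]), 'moment': array([ 0.16750507, -0.07337279,  0.03046668]), 'gripper_force': 0.0, 'gripper_width': 0.060227272652723804}
```

View pics/w1.png

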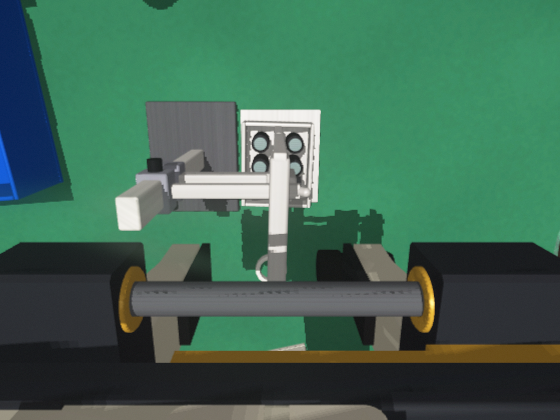

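The wrist view shows the grip plate's top as the vertical strip at columns ~270-288, rows 155-285, centred between the fingers. I'll check its centre line in tool coordinates.

```bash
python3 - <<'E'
from h import *
import cv2
im=cv2.imread("pics/w1.png").astype(int); g=im.sum(2)
m=eyes.camera_model("wrist");f=210/np.tan(np.radians(m["fov_y"]/2));H=m["hand_eye"]
zt=.3254-.268
def P(u,v):
    d=H[:3,:3]@np.array([(u-m["cx"])/f,-(v-m["cy"])/f,-1.]);o=H[:3,3]
    return np.round(1000*(o+d*(-zt*-1-o[2])/d[2]),1)   # plane z_tool=+zt
for v in range(145,175,3): print(v,g[v,264:296:2].tolist())
for v in range(205,285,12):
    row=im[v]; d=row[:,0]+row[:,2]-1.2*row[:,1]  # white-ish vs green
    u=np.where(d[250:310]>45)[0]+250
    print(v,u.min(),u.max(),P(u.min()-.5,v),P(u.max()+.5,v))
print(P(279,155),P(279,150))
E
```

```text
145 [523, 396, 202, 383, 476, 442, 415, 410, 411, 419, 396, 197, 249, 526, 530, 525]
148 [402, 141, 303, 383, 380, 410, 408, 408, 412, 413, 404, 286, 112, 459, 511, 509]
151 [219, 383, 388, 377, 407, 408, 407, 408, 406, 410, 407, 370, 346, 131, 149, 285]
154 [186, 361, 387, 371, 395, 696, 725, 719, 719, 715, 706, 565, 340, 320, 210, 278]
157 [109, 116, 407, 482, 431, 695, 718, 717, 712, 714, 710, 551, 345, 111, 107, 111]
160 [156, 110, 225, 539, 678, 687, 692, 693, 691, 691, 699, 649, 594, 170, 125, 142]
163 [360, 159, 125, 525, 687, 700, 701, 699, 697, 690, 688, 685, 592, 338, 498, 499]
166 [514, 262, 185, 538, 689, 702, 699, 698, 697, 691, 688, 683, 581, 436, 497, 494]
169 [503, 185, 268, 549, 692, 701, 698, 700, 696, 688, 687, 680, 569, 291, 304, 437]
172 [382, 348, 376, 566, 693, 700, 699, 698, 693, 688, 685, 677, 556, 297, 303, 327]
205 250 309 [ 11.2 -15.1  57.4] [11.2 20.7 57.4]
217 268 287 [ 3.7 -4.4 57.4] [ 3.7  7.6 57.4]
229 268 287 [-4.  -4.4 57.4] [-4.   7.7 57.4]
241 268 286 [-11.8  -4.5  57.4] [-11.8   7.1  57.4]
253 268 286 [-19.7  -4.6  57.4] [-19.7   7.2  57.4]
265 256 286 [-27.8 -12.1  57.4] [-27.8   7.3  57.4]
277 258 285 [-36.1 -11.   57.4] [-36.1   6.7  57.4]
[41.1  2.5 57.4] [44.   2.5 57.4]
```

Call:
step_arm(plan=[[-0.014,0.006,0,0.01,45],[-0.014,0.006,0.1,0.01,45],[-0.014,0.006,0.2,0.01,45],[-0.014,0.006,0.3,0.01,45],[-0.014,0.006,0.36,0.01,45],[-0.014,0.006,0.36,0.01,45],[-0.014,0.006,0.36,0.01,45],[-0.014,0.006,0.36,0.01,45]])

```text
time_s: 3.07
tcp_pos: [0.4973, -0.159, 0.2381]
eef_rot: [-179.9, -0.0, -94.9]
contact_force: [0.6, 0.7, -0.2]
gripper_width: 0.0454
gripper_force: 0.0
```

Call:
step_arm(plan=[[0,0,0,0,35],[0,0,0,0,30],[0,0,0,0,25],[0,0,0,0,20],[0,0,0,0,16],[0,0,0,0,14],[0,0,0,0,12],[0,0,0,0,10],[0,0,0,0,8],[0,0,0,0,8]], newtons=15)

```text
time_s: 3.9
tcp_pos: [0.4967, -0.1599, 0.2366]
eef_rot: [-180.0, -0.0, -95.0]
contact_force: [0.3, -0.1, -0.1]
gripper_width: 0.0121
gripper_force: 15.0
```

```bash
python3 -c "
from h import *
s=r.get_state()
for k in ['tcp_pos','eef_rot','contact_force','moment','gripper_width','gripper_force','time_s']:print(k,s[k])"
```

```text
tcp_pos [ 0.49669164 -0.15986105  0.23660779]
eef_rot [-1.79978387e+02 -2.55242246e-03 -9.49649632e+01]
contact_force [ 0.31602569 -0.05452746 -0.0845582 ]
moment [-4.93623183e-02 -5.58839122e-01 -4.39961199e-04]
gripper_width 0.012081612137246001
gripper_force 14.989399909973145
time_s 3.9
```

Call:
step_arm(plan=[[0,0,0,0,8],[0,0,0,0,8],[0,0,0,0,8]], newtons=45)

```text
time_s: 4.15
tcp_pos: [0.4966, -0.1599, 0.2366]
eef_rot: [-180.0, -0.0, -95.0]
contact_force: [1.9, -0.4, -0.6]
gripper_width: 0.0119
gripper_force: 45.0
```

Call:
step_arm(plan=[[0,0,-0.008,0,8],[0,0,-0.016,0,8],[0,0,-0.024,0,8],[0,0,-0.032,0,8],[0,0,-0.032,0,8],[0,0,-0.032,0,8],[0,0,-0.032,0,8],[0,0,-0.032,0,8]])

```text
time_s: 4.82
tcp_pos: [0.4964, -0.1598, 0.2444]
eef_rot: [180.0, 0.0, -95.0]
contact_force: [-0.2, -0.1, -4.7]
gripper_width: 0.0118
gripper_force: 45.0
```

```bash
cat > st.py <<'E'
from h import *
s=r.get_state()
for k in ['tcp_pos','eef_rot','contact_force','moment','gripper_width']:print(k,np.round(s[k],4))
E
python3 st.py
```

```text
tcp_pos [ 0.4964 -0.1598  0.2444]
eef_rot [ 1.799838e+02  4.600000e-03 -9.496700e+01]
contact_force [-0.207  -0.0789 -4.7213]
moment [ 0.0996 -0.0065  0.0647]
gripper_width 0.0118
```

Call:
step_arm(plan=[[0,0,-0.004,0,8],[0,0,-0.008,0,8],[0,0,-0.008,0,8],[0,0,-0.008,0,8]])

```text
time_s: 5.15
tcp_pos: [0.4965, -0.1599, 0.2467]
eef_rot: [-180.0, 0.0, -95.0]
contact_force: [-0.4, -0.2, -4.3]
gripper_width: 0.0114
gripper_force: 45.0
```

Call:
step_arm(plan=[[0,0,-0.004,0,8],[0,0,-0.008,0,8],[0,0,-0.008,0,8],[0,0,-0.008,0,8]])

```text
time_s: 5.48
tcp_pos: [0.4965, -0.1598, 0.2487]
eef_rot: [-180.0, 0.0, -95.0]
contact_force: [-0.7, -0.0, -4.4]
gripper_width: 0.0116
gripper_force: 45.0
```

Call:
step_arm(plan=[[0,0,-0.004,0,8],[0,0,-0.008,0,8],[0,0,-0.008,0,8],[0,0,-0.008,0,8]])

```text
time_s: 5.82
tcp_pos: [0.4965, -0.1598, 0.2507]
eef_rot: [-180.0, 0.0, -95.0]
contact_force: [0.3, 0.6, -3.6]
gripper_width: 0.0118
gripper_force: 45.0
```

Call:
step_arm(plan=[[0,0,-0.004,0,8],[0,0,-0.008,0,8],[0,0,-0.008,0,8],[0,0,-0.008,0,8]])

```text
time_s: 6.15
tcp_pos: [0.4965, -0.1599, 0.2526]
eef_rot: [-180.0, -0.0, -95.0]
contact_force: [-0.1, 0.1, -4.4]
gripper_width: 0.0118
gripper_force: 45.0
```

Call:
step_arm(plan=[[0,0,-0.004,0,8],[0,0,-0.008,0,8],[0,0,-0.008,0,8],[0,0,-0.008,0,8]])

```text
time_s: 6.48
tcp_pos: [0.4965, -0.1598, 0.2546]
eef_rot: [-180.0, 0.0, -95.0]
contact_force: [0.6, 0.8, -3.2]
gripper_width: 0.0116
gripper_force: 45.0
```

Call:
step_arm(plan=[[0,0,-0.004,0,8],[0,0,-0.008,0,8],[0,0,-0.008,0,8],[0,0,-0.008,0,8]])

```text
time_s: 6.82
tcp_pos: [0.4965, -0.1598, 0.2567]
eef_rot: [-180.0, -0.0, -95.0]
contact_force: [0.5, -0.3, -3.5]
gripper_width: 0.0116
gripper_force: 45.0
```

Call:
step_arm(plan=[[0,0,-0.004,0,8],[0,0,-0.008,0,8],[0,0,-0.008,0,8],[0,0,-0.008,0,8]])

```text
time_s: 7.15
tcp_pos: [0.4963, -0.1598, 0.2582]
eef_rot: [180.0, 0.0, -95.0]
contact_force: [0.0, -0.2, -7.3]
gripper_width: 0.0116
gripper_force: 45.0
```

Call:
step_arm(plan=[[0,0,-0.004,0,8],[0,0,-0.008,0,8],[0,0,-0.008,0,8],[0,0,-0.008,0,8]])

```text
time_s: 7.48
tcp_pos: [0.4963, -0.1597, 0.2603]
eef_rot: [180.0, 0.0, -95.0]
contact_force: [-0.0, -0.4, -9.6]
gripper_width: 0.0119
gripper_force: 45.0
```

Call:
step_arm(plan=[[0,0,-0.004,0,8],[0,0,-0.008,0,8],[0,0,-0.008,0,8],[0,0,-0.008,0,8]])

```text
time_s: 7.82
tcp_pos: [0.4963, -0.1598, 0.2623]
eef_rot: [180.0, 0.0, -95.0]
contact_force: [1.7, -0.0, -11.4]
gripper_width: 0.0115
gripper_force: 45.0
```

Call:
step_arm(plan=[[0,0,-0.002,0,8],[0,0,-0.002,0,8]])

```text
time_s: 7.98
tcp_pos: [0.4963, -0.1598, 0.2629]
eef_rot: [180.0, 0.0, -95.0]
contact_force: [0.9, -0.4, -12.6]
gripper_width: 0.0117
gripper_force: 45.0
```

Call:
step_arm(plan=[[0,0,0,0,8]])

```text
time_s: 8.07
tcp_pos: [0.4963, -0.1598, 0.2629]
eef_rot: [180.0, 0.0, -95.0]
contact_force: [0.7, -0.2, -11.6]
gripper_width: 0.0114
gripper_force: 45.0
```

Call:
step_arm(plan=[[0,0,0,0,8]])

```text
time_s: 8.15
tcp_pos: [0.4963, -0.1598, 0.2629]
eef_rot: [180.0, 0.0, -95.0]
contact_force: [0.6, -0.7, -11.2]
gripper_width: 0.0117
gripper_force: 45.0
```

Call:
step_arm(plan=[[0,0,0,0,8]])

```text
time_s: 8.23
tcp_pos: [0.4963, -0.1598, 0.2629]
eef_rot: [180.0, 0.0, -95.0]
contact_force: [0.4, -0.7, -11.9]
gripper_width: 0.0117
gripper_force: 45.0
```

Call:
step_arm(plan=[[0,0,0,0,8]])

```text
time_s: 8.32
tcp_pos: [0.4963, -0.1598, 0.263]
eef_rot: [180.0, 0.0, -95.0]
contact_force: [0.1, -0.4, -12.0]
gripper_width: 0.012
gripper_force: 45.0
```

Call:
step_arm(plan=[[0,0.006,0,0,8],[0,0.012,0,0,8],[0,0.018,0,0,8],[0,0.024,0,0,8],[0,0.024,0,0,8]])

```text
time_s: 8.73
tcp_pos: [0.4916, -0.1592, 0.2637]
eef_rot: [-179.8, 0.0, -94.9]
contact_force: [5.2, -0.1, -13.3]
gripper_width: 0.012
gripper_force: 45.0
```

```bash
python3 st.py
```

```text
tcp_pos [ 0.4916 -0.1592  0.2637]
eef_rot [-1.798161e+02  1.510000e-02 -9.494700e+01]
contact_force [  5.2478  -0.1222 -13.3001]
moment [-0.0908 -2.4307 -0.0097]
gripper_width 0.012
```

Call:
step_arm(plan=[[0,0,0,0,8]])

```text
time_s: 8.82
tcp_pos: [0.4916, -0.1592, 0.2636]
eef_rot: [-179.8, 0.0, -95.0]
contact_force: [6.0, -1.2, -11.9]
gripper_width: 0.0117
gripper_force: 45.0
```

Call:
step_arm(plan=[[0,0,0,0,8]])

```text
time_s: 8.9
tcp_pos: [0.4916, -0.1592, 0.2636]
eef_rot: [-179.8, 0.0, -95.0]
contact_force: [5.6, -0.3, -13.7]
gripper_width: 0.0117
gripper_force: 45.0
```

Call:
step_arm(plan=[[0,0,0,0,8]])

```text
time_s: 8.98
tcp_pos: [0.4916, -0.1592, 0.2636]
eef_rot: [-179.8, 0.0, -95.0]
contact_force: [5.6, 0.4, -12.7]
gripper_width: 0.0114
gripper_force: 45.0
```

```bash
python3 st.py; python3 - <<'E'
from h import *
import cv2
cv2.imwrite("pics/s2.png",cv2.resize(eyes.capture("scene")[110:240,150:280,::-1],None,fx=4.5,fy=4.5,interpolation=cv2.INTER_CUBIC))
E
```

```text
tcp_pos [ 0.4916 -0.1592  0.2636]
eef_rot [-1.798493e+02  1.200000e-02 -9.495200e+01]
contact_force [  5.6142   0.3868 -12.7063]
moment [-0.0434 -2.552  -0.0245]
gripper_width 0.0114
```

View pics/s2.png

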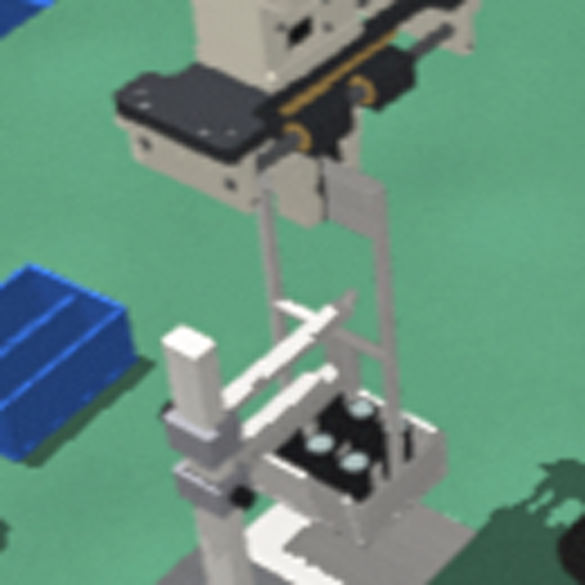

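The basket still hangs straight under the keeper. The sideways pull of about 5.6 N could be friction or the tip, so I'll go on in 1 mm steps.

Call:
step_arm(plan=[[0,0.004,0,0,8],[0,0.004,0,0,8],[0,0.004,0,0,8]])

```text
time_s: 9.28
tcp_pos: [0.4904, -0.1591, 0.2635]
eef_rot: [-179.9, 0.0, -95.0]
contact_force: [5.3, -0.0, -13.2]
gripper_width: 0.0117
gripper_force: 45.0
```

```bash
python3 st.py
```

```text
tcp_pos [ 0.4904 -0.1591  0.2635]
eef_rot [-1.798776e+02  1.060000e-02 -9.495290e+01]
contact_force [  5.3085  -0.0175 -13.1967]
moment [-0.0943 -2.4867  0.0356]
gripper_width 0.0117
```

Call:
step_arm(plan=[[0,0.006,0.002,0,8],[0,0.012,0.002,0,8],[0,0.018,0.002,0,8],[0,0.024,0.002,0,8],[0,0.024,0.002,0,8]])

```text
time_s: 9.7
tcp_pos: [0.4841, -0.1587, 0.263]
eef_rot: [-179.9, 0.0, -95.0]
contact_force: [4.5, -1.1, -12.6]
gripper_width: 0.0117
gripper_force: 45.0
```

Call:
step_arm(plan=[[0,0,0,0,8]])

```text
time_s: 9.78
tcp_pos: [0.4841, -0.1587, 0.2629]
eef_rot: [-179.9, 0.0, -95.0]
contact_force: [4.2, 0.5, -12.0]
gripper_width: 0.0116
gripper_force: 45.0
```

Call:
step_arm(plan=[[0,0,0,0,8]])

```text
time_s: 9.87
tcp_pos: [0.484, -0.1587, 0.2628]
eef_rot: [-179.9, 0.0, -95.0]
contact_force: [4.5, -1.6, -11.9]
gripper_width: 0.0119
gripper_force: 45.0
```

Call:
step_arm(plan=[[0,0.006,0,0,8],[0,0.012,0,0,8],[0,0.018,0,0,8],[0,0.024,0,0,8],[0,0.03,0,0,8],[0,0.03,0,0,8]])

```text
time_s: 10.37
tcp_pos: [0.4741, -0.1582, 0.2623]
eef_rot: [179.8, -0.0, -95.0]
contact_force: [-3.4, 0.7, -8.0]
gripper_width: 0.0114
gripper_force: 45.0
```

Call:
step_arm(plan=[[0,0,0,0,8]])

```text
time_s: 10.45
tcp_pos: [0.4741, -0.1582, 0.2622]
eef_rot: [179.8, -0.0, -95.0]
contact_force: [-3.8, 0.4, -7.2]
gripper_width: 0.0118
gripper_force: 45.0
```

Call:
step_arm(plan=[[0,0.006,0,0,8],[0,0.012,0,0,8],[0,0.018,0,0,8],[0,0.024,0,0,8],[0,0.03,0,0,8],[0,0.03,0,0,8]])

```text
time_s: 10.95
tcp_pos: [0.4691, -0.1575, 0.2634]
eef_rot: [-179.9, -0.0, -94.9]
contact_force: [0.3, 0.6, -3.4]
gripper_width: 0.0113
gripper_force: 45.0
```

Call:
step_arm(plan=[[0,0.008,0,0,8],[0,0.016,0,0,8],[0,0.024,0,0,8],[0,0.032,0,0,8],[0,0.06,0,0,8],[0,0.08,0,0,8],[0,0.08,0,0,8]])

```text
time_s: 11.53
tcp_pos: [0.4474, -0.1556, 0.2627]
eef_rot: [180.0, 0.0, -95.0]
contact_force: [-0.2, -0.5, -4.7]
gripper_width: 0.0116
gripper_force: 45.0
```

Call:
step_arm(plan=[[0,0.04,0,0,8],[0,0.08,0,0,8],[0,0.12,0,0,8],[0,0.12,-0.04,0,8],[0,0.12,-0.08,0,8],[0,0.12,-0.12,0,8],[0,0.12,-0.18,0,8],[0,0.12,-0.18,0,8]])

```text
time_s: 12.2
tcp_pos: [0.4208, -0.1535, 0.3114]
eef_rot: [-179.7, -0.0, -94.9]
contact_force: [1.3, -0.3, -2.6]
gripper_width: 0.0118
gripper_force: 45.0
```

Call:
step_arm(plan=[[-0.06,0,0,0,8],[-0.14,0,0,0,8],[-0.24,0,0,0,8],[-0.34,0,0,0,8],[-0.44,-0.04,0,-0.05,8],[-0.54,-0.08,0,-0.1,8],[-0.64,-0.12,0,-0.15,8],[-0.74,-0.16,0,-0.2,8],[-0.84,-0.2,0,-0.235,8],[-0.92,-0.24,0,-0.235,8],[-1,-0.28,0,-0.235,8],[-1,-0.28,0,-0.235,8]])

```text
time_s: 13.2
tcp_pos: [0.5124, 0.0933, 0.3067]
eef_rot: [-180.0, 0.0, -80.8]
contact_force: [-0.8, -1.7, -3.7]
gripper_width: 0.0118
gripper_force: 45.0
```

Call:
step_arm(plan=[[-0.08,-0.02,0,0,8],[-0.18,-0.04,0,0,8],[-0.28,-0.07,0,0,8],[-0.37,-0.09,0,0,8],[-0.37,-0.09,0,0,8],[-0.37,-0.09,0.08,0,8],[-0.37,-0.09,0.14,0,8],[-0.37,-0.09,0.14,0,8],[-0.37,-0.09,0.14,0,8]])

```text
time_s: 13.95
tcp_pos: [0.5175, 0.1844, 0.272]
eef_rot: [179.9, -0.1, -80.9]
contact_force: [0.7, 0.3, -3.5]
gripper_width: 0.012
gripper_force: 45.0
```

```bash
python3 - <<'E'
from h import *
import cv2
s=r.get_state();print(s['tcp_pos'],s['eef_rot'])
w=eyes.capture("wrist")[:,:,::-1];c=eyes.capture("scene")[:,:,::-1]
cv2.imwrite("pics/w3f.png",w);cv2.imwrite("pics/s3f.png",c)
b=cv2.resize(c[180:360,270:400],(390,540),interpolation=cv2.INTER_CUBIC)
a=cv2.resize(w,(400,300))
o=np.zeros((540,800,3),np.uint8);o[:300,:400]=a;o[:,405:795]=b
cv2.imwrite("pics/c3.png",o)
E
```

```text
[0.51747332 0.18441973 0.27203067] [ 1.79905090e+02 -6.91139026e-02 -8.08664708e+01]
```

View pics/c3.png

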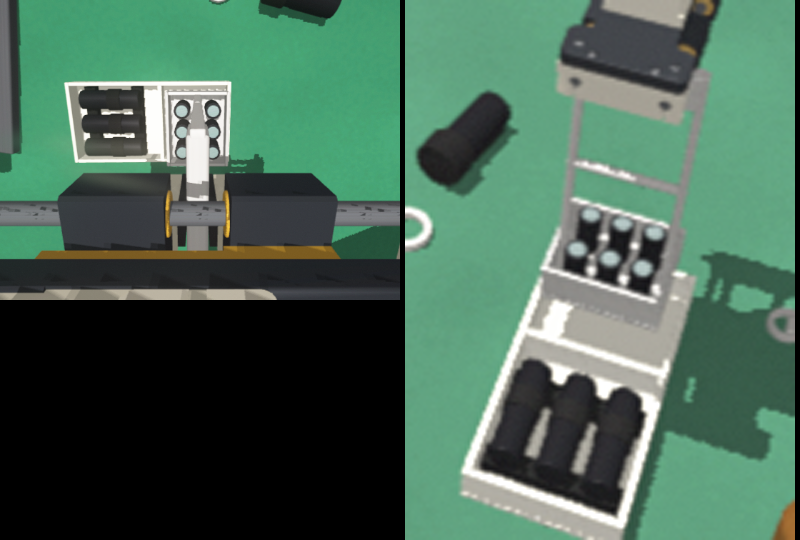

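The wrist view shows the basket over the bay, close to centred. I'll enlarge it to measure the rim corners relative to the tool.

```bash
python3 - <<'E'
import cv2
w=cv2.imread("pics/w3f.png");cv2.imwrite("pics/c4.png",cv2.resize(w[100:240,80:340],None,fx=3,fy=3,interpolation=cv2.INTER_CUBIC))
E
```

```text
(no output)
```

View pics/c4.png

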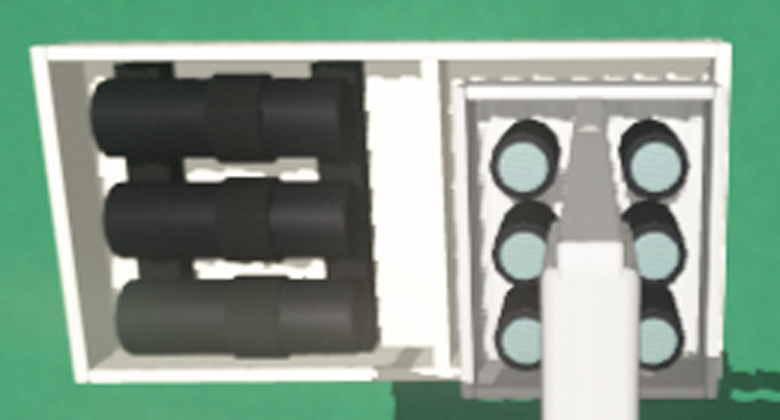

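The crop shows the outer tray rim corners at (32,47), (730,43) and (78,382), and the basket rim at (460,84), (720,84) and (462,397), (718,397). I'll convert these to tool coordinates.

```bash
python3 - <<'E'
from h import *
m=eyes.camera_model("wrist");f=210/np.tan(np.radians(m["fov_y"]/2));H=m["hand_eye"]
def P(x,y,z):
    u,v=80+x/3,100+y/3
    d=H[:3,:3]@np.array([(u-m["cx"])/f,-(v-m["cy"])/f,-1.]);o=H[:3,3]
    return (o+d*((.272-z)-o[2])/d[2])[:2]*1000
TL,TR,BL=P(32,47,.035),P(730,43,.035),P(78,382,.035)
c=(TR+BL)/2;e=(TR-TL)/np.linalg.norm(TR-TL)
print(TL,TR,BL,"len",np.linalg.norm(TR-TL),np.linalg.norm(TL-BL),"ang",np.degrees(np.arctan2(e[0],e[1])))
print("bay in tool mm",c+67*e)
b=[P(*p,.1004) for p in [(460,84),(720,84),(462,397),(718,397)]];print(b,"basket",np.mean(b,0))
E
```

```text
[  54.04615638 -189.24043579] [55.28764849 49.22798844] [ -67.25086526 -188.59321357] len 238.47165587614285 121.29874836373762 ang 0.29828525998850414
bay in tool mm [-5.63280394 -2.68352052]
[array([ 46.86714401, -36.05970658]), array([46.838009  , 38.70646133]), array([-48.87360403, -38.45746061]), array([-48.91084086,  41.10715869])] basket [-1.01982297  1.32411321]
```

Call:
step_arm(plan=[[-0.018,-0.015,0,0,8],[-0.018,-0.015,0,0,8],[-0.018,-0.015,0.02,0,8],[-0.018,-0.015,0.04,0,8],[-0.018,-0.015,0.06,0,8],[-0.018,-0.015,0.08,0,8],[-0.018,-0.015,0.1,0,8],[-0.018,-0.015,0.12,0,8],[-0.018,-0.015,0.13,0,8],[-0.018,-0.015,0.13,0,8]])

```text
time_s: 14.88
tcp_pos: [0.5203, 0.1896, 0.2392]
eef_rot: [179.9, -0.0, -80.9]
contact_force: [0.1, 0.2, -3.2]
gripper_width: 0.0119
gripper_force: 45.0
```

Call:
step_arm(plan=[[0,0,0.008,0,8],[0,0,0.016,0,8],[0,0,0.024,0,8],[0,0,0.032,0,8],[0,0,0.04,0,8],[0,0,0.04,0,8],[0,0,0.04,0,8]])

```text
time_s: 15.47
tcp_pos: [0.5206, 0.1898, 0.2299]
eef_rot: [180.0, -0.0, -80.9]
contact_force: [0.1, 0.5, -3.4]
gripper_width: 0.0119
gripper_force: 45.0
```

Call:
step_arm(plan=[[0,0,0.008,0,8],[0,0,0.016,0,8],[0,0,0.024,0,8],[0,0,0.032,0,8],[0,0,0.04,0,8],[0,0,0.048,0,8],[0,0,0.056,0,8],[0,0,0.056,0,8],[0,0,0.056,0,8]])

```text
time_s: 16.22
tcp_pos: [0.5206, 0.1898, 0.2159]
eef_rot: [180.0, -0.0, -80.9]
contact_force: [-0.1, -0.6, -4.3]
gripper_width: 0.012
gripper_force: 45.0
```

Call:
step_arm(plan=[[0,0,0.002,0,8],[0,0,0.004,0,8],[0,0,0.006,0,8],[0,0,0.008,0,8],[0,0,0.008,0,8],[0,0,0.008,0,8]])

```text
time_s: 16.72
tcp_pos: [0.5206, 0.1899, 0.2141]
eef_rot: [180.0, -0.0, -80.9]
contact_force: [0.3, 0.1, -4.2]
gripper_width: 0.0119
gripper_force: 45.0
```

Call:
step_arm(plan=[[0,0,0.002,0,8],[0,0,0.004,0,8],[0,0,0.006,0,8],[0,0,0.006,0,8],[0,0,0.006,0,8]])

```text
time_s: 17.13
tcp_pos: [0.5206, 0.1899, 0.2125]
eef_rot: [180.0, -0.0, -80.9]
contact_force: [0.3, 0.3, -3.7]
gripper_width: 0.0118
gripper_force: 45.0
```

Call:
step_arm(plan=[[0,0,0.002,0,8],[0,0,0.004,0,8],[0,0,0.004,0,8],[0,0,0.004,0,8]])

```text
time_s: 17.47
tcp_pos: [0.5209, 0.1901, 0.2122]
eef_rot: [-179.9, 0.0, -80.9]
contact_force: [-1.8, 0.9, 1.8]
gripper_width: 0.0116
gripper_force: 45.0
```

Call:
step_arm(plan=[[0,0,0,0,12],[0,0,0,0,16],[0,0,0,0,20],[0,0,0,0,30],[0,0,0,0,40],[0,0,0,0,40],[0,0,0,0,40]], newtons=10)

```text
time_s: 18.05
tcp_pos: [0.5207, 0.1898, 0.2115]
eef_rot: [180.0, -0.0, -80.9]
contact_force: [-0.4, 0.2, 0.4]
gripper_width: 0.0382
gripper_force: 0.0
```

Call:
step_arm(plan=[[0,0,-0.04,0,40],[0,0,-0.1,0,40],[0,0,-0.2,0,40],[0,0,-0.3,0,40],[0,0,-0.4,0,40],[0,0,-0.5,0,40],[0,0,-0.5,0,40]])

```text
time_s: 18.63
tcp_pos: [0.5226, 0.1903, 0.3431]
eef_rot: [-179.5, 0.1, -80.8]
contact_force: [0.8, -0.4, 0.7]
gripper_width: 0.0398
gripper_force: 0.0
```

```bash
python3 - <<'E'
from h import *
import cv2
w=eyes.capture("wrist")[:,:,::-1];c=eyes.capture("scene")[:,:,::-1]
o=np.zeros((540,800,3),np.uint8);o[:300,:400]=cv2.resize(w,(400,300));o[:,405:795]=cv2.resize(c[180:360,270:400],(390,540),interpolation=cv2.INTER_CUBIC)
o[305:535,:400]=cv2.resize(c[100:330,100:500],(400,230))
cv2.imwrite("pics/c5.png",o)
E
```

```text
(no output)
```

View pics/c5.png

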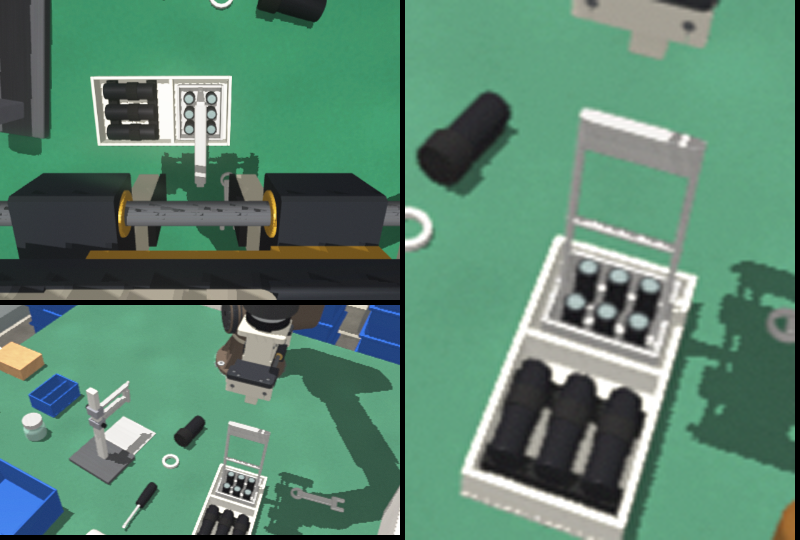

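The basket stands upright and square in the bay. The gripper is clear and the other items haven't moved, so I'm handing in.

```bash
python3 -c "
from plant import workorder
print(workorder.close_job())"
```

```text
the job is handed in; nothing more can be done
None
```

The basket is off the hook and standing upright and square in the tray's empty bay; estimated hook and keeper load stayed around 10 N, it set down at about 6 N, nothing else on the bench visibly moved, and the job is handed in at about 19 s.

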